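# Weigh one stepped bushing

### The job

Take the stepped steel bushing (the one with a wide round foot and a slim stem) out of the black pocket tray and stand it upright, on its foot, in the middle of the round wooden pan of the bench scale, so it can be weighed. Set it down rather than dropping it, and leave the other two steel parts standing in their pockets.

Things in the scene. Friction and masses are not known exactly. Their poses are not given: they have to be found in the camera images.
- bushing: stepped steel bushing, about 120 g, upright: round foot 30 mm in diameter, 14 mm high, and above it a plain stem 14 mm in diameter, top at 48 mm. Origin at the centre of its underside, z up. Starts in a tray pocket, its foot showing 4 mm above the tray. At the start its y axis runs along the row of pockets, x across it; fingers closing along x on the stem clear the neighbours
- roller: plain steel roller, 30 mm in diameter, 30 mm high, to be left in its pocket. Origin at the centre of its underside, z up. The tray is a fixed black plastic block, 70 x 250 mm and 16 mm high, with one row of four square pockets, 56 mm apart, each 34 mm wide and 10 mm deep (floor 6 mm above the bench); one pocket is empty
- hexspacer: steel hexagonal spacer, 30 mm across the corners, 48 mm high, with a dark hole in its top, to be left in its pocket of the tray. Origin at the centre of its underside, z up
- scale: beige bench scale, fixed, with a flat round wooden pan 130 mm in diameter. Origin on the bench directly below the pan's centre; the pan's upper face is 50 mm above the bench and does not give. The housing is 150 mm wide, reaches from 75 mm on the +x side to 140 mm on the -x side (the display end), and is 32 mm high
There are look-alikes about, which are no part of the job. Leave any green look-alike of the bushing alone.

How it is judged (in metres and radians):
At the end, for the whole second after the job is handed in: The bushing stands at rest, upright on its foot (within 6 degrees), on the scale's wooden pan with its centre within 25 mm of the pan's centre; the roller and the hexagonal spacer still stand in their own pockets (moved less than 15 mm, tilted less than 11 degrees) (horizontal distance between bushing and scale below 0.025 m and z of bushing in the frame of scale between 0.046 and 0.054 m and angle between bushing's own z axis and vertical below 0.1 rad and linear speed of bushing below 0.02 m/s and distance of each of roller, hexspacer from where it was at the start of the episode below 0.015 m and angle between each of roller, hexspacer's own z axis and vertical below 0.2 rad); the robot touches nothing.
It fails at once if the bushing is dropped or thrown: moving faster than 0.6 m/s (a fall of about 18 mm) without the fingers touching it (contact force between the fingers and bushing below 0.05 N and linear speed of bushing above 0.6 m/s).
It fails at once if the roller or the hexagonal spacer is taken out of its pocket (moved more than 30 mm) (distance of any of roller, hexspacer from where it was at the start of the episode above 0.03 m).
It also fails if it takes over 34 s, if anything falls off the work surface, if the arm or the gripper's body presses on something with over 40 N, if the wrist force passes 120 N, or if a joint passes its speed limit or range.

### The arm

A 6-joint arm with a two-finger parallel gripper is mounted at the origin on the work surface. World frame = base frame: x ahead of the robot, y to its left, z up, the work surface at z = 0. Lengths are in mm, angles in rad, forces in N, time in s.
With the tool pointing down it reaches from about 400 to 925 mm from the base axis. Payload 12.5 kg.
Tool frame: the origin (TCP) lies on the centre line of the jaws, within the pads' length; the fingertips stand 17 mm ahead of it and the grasp point (between the pads) lies 2 mm behind it; z points along the fingers, y is the line along which they close (so a half turn about z gives the same grasp; the last joint's range is limited). The gripper opens to 95 mm and grips with 3 to 60 N. Pads are 20 mm wide; open, the fingers measure 119 mm over their backs; the gripper's body (75 mm by 180 mm) begins 59 mm behind the grasp point.
Start: joints at [1.16, 0.491, 1.559, -0, 1.092, -0.106], TCP at [187.546, 596.214, 231.661] pointing down, gripper open.
Joint ranges: [-3.1, 3.1], [-0.84, 2.19], [0.05, 2.79], [-1.13, 4.28], [0.06, 2.93], [-2.69, 2.69]. Speed limits (rad/s): [2.22, 2.22, 2.79, 3.14, 3.14, 3.14].

### API

Orientations are given as [roll, pitch, yaw] about the fixed x, y, z axes, in that order (R = Rz(yaw) Ry(pitch) Rx(roll)).
In Python, from cell import env gives the robot as it stands.
- The arm moves only by the tool drive_tool, never from a script. Its argument "deltas" is text: rows parted by semicolons, each of 4 numbers parted by spaces: the shift along the world's x, y, z normalised to -1 to 1, where 1 is 100 mm, then the turn about the world's z normalised to -1 to 1, where 1 is 180 degrees. A call has 1 to 10 rows; each row shifts and turns the commanded pose from where the row before left it; what a row does not reach is not made up. A row lasts 1/12 s, in which the tool goes at most 41.7 mm and 7.16 degrees, less where a joint would pass 70% of its speed; a pose out of reach is approached as far as the arm can. A call with a number of a shift or a turn outside -1 to 1 is refused whole. A call with a gripper value outside its range is refused whole. "gripper" is the closure, from 0 (fully open) to 1 (shut), set as the call begins (left out, the last holds). The fingers move at their own pace and stop on an object; the grip force is fixed at half the most. Time passes only in rows, so rows that do not move let the fingers close. It gives the time, the measured TCP pose, the force, the opening and the grip force at its end, in the units of the state.
- env.state(): the state, without advancing time (a new reading comes with each control period).
- env.read_camera(name): name is "side" or "top" or "wrist"; returns (picture, depth): 480x640x3 uint8, red, green, blue; 480x640 float32, mm along the optical axis (not along the pixel's ray), 0 where there is no reading.
- env.camera_params(name): a dict with "mtx" (3x3 intrinsics, pixels), "camera_from_world" (4x4, takes a point from world to camera coordinates); the wrist camera has in their place "mount" (4x4, takes a point from camera to tool coordinates, whose origin is the TCP and whose axes are the flange's). Camera axes: x right, y down, z forward; pixel columns grow to the right and rows downward; lengths in mm; the calibration is good to about 2 mm. The wrist camera is an equidistant fisheye: a pixel r from the principal point sees the ray r / f radians off the axis. A picture is of the moment at which its call begins: read the wrist's pose just before it. camera_params takes no time and is no camera call.
- env.job_done(): hands the job in; it is judged then, once.
The state is a dict: "t": time; "joints": joint angles; "qvel": joint speeds; "tau": joint torques, N m; "eef_pos": TCP position; "tcp_rot": TCP orientation; "ft_force": force on the tool from outside, world axes, zero at the start; "moment": the same for the moment, N m; "opening": opening from 0.0 (shut) to 1.0 (fully open); "grip_force": force on a finger pad.
Only numpy, scipy, OpenCV 4.12 (cv2) and the standard library are available. Lean on these libraries where they do the work, as an engineer would, in place of code of your own. Each camera call takes 0.05 s, during which the arm holds its last target. There are 200 camera calls.

## Working session

There is one attempt and no reset: what is moved stays moved. The work goes in short steps, Python scripts to look and compute and a tool call to move; the robot and the scene stay as the last step left them, time stands still between calls to the robot, and variables do not carry over. Pictures are saved under pics/ and viewed, at most 10 in all, crops included, and the job is handed in when it is done.

Besides the shell and the picture viewer there is one more tool, called after "Request:" as name(argument=value, ...), one argument or row to a line, values as JSON. drive_tool: Moves the arm, as the interface text tells. Its arguments: {"type":"object","properties":{"deltas":{"type":"string"},"gripper":{"type":"number"}},"required":["deltas"]}

```bash
mkdir -p pics
cat > h.py <<'E'
from cell import env
import cv2, numpy as np
def snap(n,f):
    p,d=env.read_camera(n); np.savez(f'pics/{f}.npz',p=p,d=d); cv2.imwrite(f'pics/{f}.png',p[:,:,::-1]); return p,d
def world(n,d,u,v,z=None):
    c=env.camera_params(n); K=c['mtx']; T=np.linalg.inv(c['camera_from_world'])
    r=np.linalg.inv(K)@[u,v,1]
    if z is None:
        return (T@np.r_[r*np.median([x for x in d[v-1:v+2,u-1:u+2].ravel() if x>0]),1])[:3]
    R=T[:3,:3]@r; return T[:3,3]+R*(z-T[2,3])/R[2]
E
python3 - <<'E'
from h import *
snap('top','top0'); snap('side','side0')
s=env.state();print(s['t'],s['eef_pos'],s['tcp_rot'],s['opening'])
a=cv2.imread('pics/top0.png');b=cv2.imread('pics/side0.png')
cv2.imwrite('pics/both.png',np.vstack([a,b])[:, :][::1] if 0 else a)
E
```

```text
0.1 [187.45400741 596.00387391 231.15222084] [-3.14060565e+00 -1.02392867e-04  2.83679794e+00] 1.0011169399276116
```

View pics/top0.png

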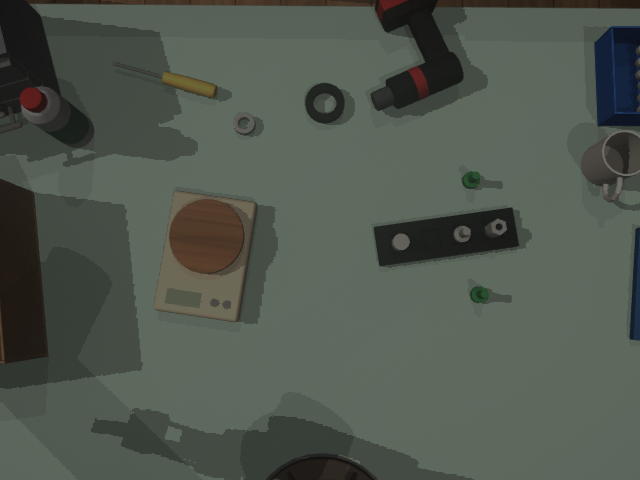

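View pics/side0.png

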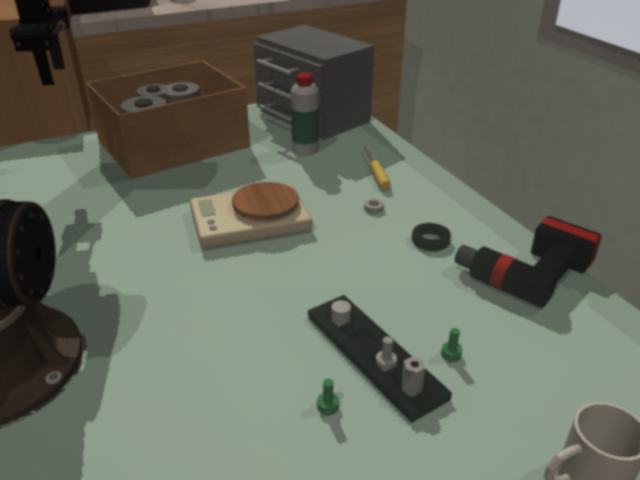

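The top view shows the bushing at about (462,234) between an empty pocket and the hex spacer (497,228), the roller at (400,242), and the pan centred near (206,236). The green look-alikes are at (471,180) and (480,295).

Run:
```python
from h import *
f=np.load('pics/top0.npz');p,d=f['p'],f['d']
c=env.camera_params('top');print(c['mtx'],np.linalg.inv(c['camera_from_world'])[:3].round(3))
W=lambda u,v,z=None:world('top',d,u,v,z).round(1)
print('bush',W(462,234,20),W(462,234),'roller',W(401,242,36),'hex',W(498,227,54),'pan',W(206,236,50),W(206,236))
# tray corners
for q in [(374,226),(514,208),(519,247),(379,266)]: print('tray',W(*q,16))
m=cv2.inRange(cv2.cvtColor(p,cv2.COLOR_RGB2HSV),(3,70,40),(18,255,255))
n,l,s,ce=cv2.connectedComponentsWithStats(m)
for i in range(1,n):
    if s[i,4]>1500: print(s[i],ce[i],W(*ce[i],50))
cr=p[195:305,360:530]
cr=cv2.resize(cr[:,:,::-1],None,fx=4.5,fy=4.5,interpolation=cv2.INTER_CUBIC); cv2.imwrite('pics/crop.png',cv2.convertScaleAbs(cr,alpha=1.5))
```

```text
[[623.7222857    0.         322.34551311]
 [  0.         623.7222857  238.42281525]
 [  0.           0.           1.        ]] [[ 1.100000e-02 -9.940000e-01  1.120000e-01  3.775150e+02]
 [-1.000000e+00 -1.100000e-02  7.000000e-03 -3.223000e+00]
 [-5.000000e-03 -1.120000e-01 -9.940000e-01  1.122413e+03]]
bush [ 511.9 -244.2   20. ] [ 509.1 -239.3   42.5] roller [ 494.7 -133.8   36. ] hex [ 520.6 -298.9   54. ] pan [500.1 205.4  50. ] [499.9 205.2  51.2]
tray [525.1 -88.1  16. ]
tray [ 560.3 -338.8   16. ]
tray [ 490.2 -346.    16. ]
tray [453.6 -97.1  16. ]
[ 169  199   75   75 4404] [205.95526794 235.88237965] [500.3 205.5  50. ]
```

View pics/crop.png

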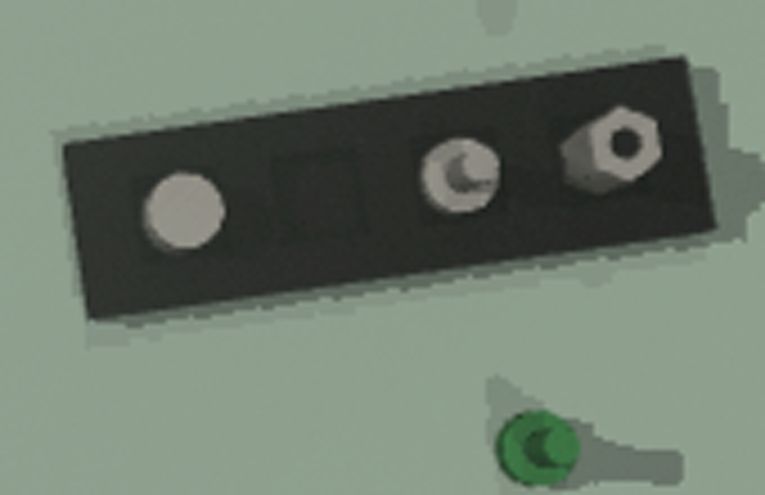

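The crop confirms the order roller, empty pocket, bushing, hex. The bushing's foot is at crop (460,175) and its stem top at about (483,170). The row is tilted about 8°. Before moving I'll check how tall the things along the path are.

Run:
```python
from h import *
f=np.load('pics/top0.npz');d=f['d']
c=env.camera_params('top');T=np.linalg.inv(c['camera_from_world']);K=c['mtx']
v,u=np.mgrid[0:480,0:640]
P=np.stack([(u-K[0,2])/K[0,0]*d,(v-K[1,2])/K[1,1]*d,d],-1)@T[:3,:3].T+T[:3,3]
P=P[d>0]
for lo in range(0,700,50):
  print(lo,[int(P[(P[:,1]>=y)&(P[:,1]<y+60)&(P[:,0]>=lo)&(P[:,0]<lo+50),2].max(initial=-1)) for y in range(-300,660,60)])
print(world('top',d,467.3,232.8,54))
```

```text
0 [-1, -1, -1, -1, -1, -1, -1, -1, -1, -1, -1, -1, -1, -1, -1, -1]
50 [6, 7, 6, 19, 32, 32, 19, 9, 6, 7, 7, 7, 7, 6, 5, -1]
100 [7, 9, 8, 16, 21, 20, 16, 8, 6, 7, 8, 7, 9, 9, 6, -1]
150 [7, 7, 7, 8, 7, 7, 8, 8, 7, 7, 7, 6, 6, 7, 6, -1]
200 [8, 8, 7, 6, 8, 6, 9, 7, 6, 6, 7, 8, 7, 7, 7, -1]
250 [7, 8, 8, 8, 7, 7, 7, 8, 7, 8, 7, 7, 7, 154, 47, -1]
300 [7, 7, 8, 7, 6, 8, 7, 7, 8, 7, 8, 8, 7, 155, 15, -1]
350 [27, 8, 8, 7, 8, 7, 7, 39, 40, 39, 8, 6, 8, 153, -1, -1]
400 [53, 6, 6, 10, 7, 7, 8, 57, 55, 51, 7, 6, 6, 148, -1, -1]
450 [26, 22, 41, 39, 7, 7, 6, 56, 57, 56, 7, 7, 7, 141, -1, -1]
500 [59, 57, 43, 22, 6, 7, 6, 56, 56, 55, 6, 8, 6, 132, -1, -1]
550 [20, 7, 6, 6, 8, 6, 7, 54, 55, 54, 8, 7, 7, 126, 5, -1]
600 [53, 7, 6, 7, 8, 7, 6, 6, 8, 7, 6, 7, 7, 7, 9, -1]
650 [6, 6, 6, 6, 6, 6, 7, 17, 6, 6, 6, 7, 190, 162, 113, 2]
[ 509.92609875 -245.90036472   54.        ]
```

Request:
drive_tool(
  deltas="0.24 -0.3 0 -0.018;0.24 -0.3 0 -0.018;0.24 -0.3 0 -0.018;0.24 -0.3 0 -0.018;0.24 -0.3 0 -0.018;0.24 -0.3 0 -0.018;0.24 -0.3 0 -0.018;0.24 -0.3 0 -0.018;0.24 -0.3 0 -0.018;0.24 -0.3 0 -0.018",
  gripper=0,
)

```text
t: 0.93
eef_pos: [428.3, 294.5, 231.6]
tcp_rot: [-3.141, -0.0, 2.269]
ft_force: [0.4, -0.2, 0.6]
opening: 1.001
grip_force: 0.0
```

Request:
drive_tool(
  deltas="0.24 -0.3 0 -0.018;0.24 -0.3 0 -0.018;0.24 -0.3 0 -0.018;0.01 -0.375 0 -0.018;0.01 -0.375 0 -0.018;0.01 -0.375 0 -0.018;0.01 -0.375 0 -0.018;0.01 -0.375 0 -0.018;0.01 -0.375 0 -0.018;0.01 -0.375 0 -0.018",
)

```text
t: 1.77
eef_pos: [506.1, -58.1, 231.6]
tcp_rot: [-3.141, -0.0, 1.703]
ft_force: [1.4, 0.1, 0.2]
opening: 1.0
grip_force: 0.0
```

Request:
drive_tool(
  deltas="0.01 -0.375 0 0;0.01 -0.375 0 0;0.01 -0.375 0 0;0.01 -0.375 -0.1 0;0.01 -0.375 -0.2 0;0 0 -0.3 0;0 0 -0.2 0;0 0 0 0;0 0 0 0",
)

```text
t: 2.52
eef_pos: [511.2, -242.9, 151.6]
tcp_rot: [-3.14, -0.001, 1.706]
ft_force: [-0.7, 0.4, 0.9]
opening: 1.001
grip_force: 0.0
```

```bash
cat >> h.py <<'E'
from scipy.spatial.transform import Rotation
def wrist(s,u,v,z):
    c=env.camera_params('wrist'); K=c['mtx']
    x,y=(u-K[0,2])/K[0,0],(v-K[1,2])/K[1,1]; t=np.hypot(x,y)
    r=np.array([x/t*np.sin(t),y/t*np.sin(t),np.cos(t)]) if t else np.array([0,0,1.])
    R=Rotation.from_euler('xyz',s['tcp_rot']).as_matrix(); M=np.array(c['mount'])
    o=R@M[:3,3]+s['eef_pos']; g=R@M[:3,:3]@r
    return o+g*(z-o[2])/g[2]
E
python3 - <<'E'
from h import *
import json
s=env.state();snap('wrist','w1');json.dump({k:list(map(float,s[k])) for k in('eef_pos','tcp_rot')},open('pics/w1.json','w'))
print(env.camera_params('wrist'),s['eef_pos'])
E
```

```text
{'mtx': array([[371.64829954,   0.        , 323.92037602],
       [  0.        , 371.64829954, 235.87155565],
       [  0.        ,   0.        ,   1.        ]]), 'mount': array([[-7.41740367e-04, -9.62997182e-01, -2.69510441e-01,
         7.63722508e+01],
       [ 9.99999695e-01, -6.47861119e-04, -4.37280681e-04,
        -3.47372701e-01],
       [ 2.46494727e-04, -2.69510683e-01,  9.62997368e-01,
        -1.52396629e+02],
       [ 0.00000000e+00,  0.00000000e+00,  0.00000000e+00,
         1.00000000e+00]])} [ 511.22461917 -242.87900406  151.5506133 ]
```

View pics/w1.png

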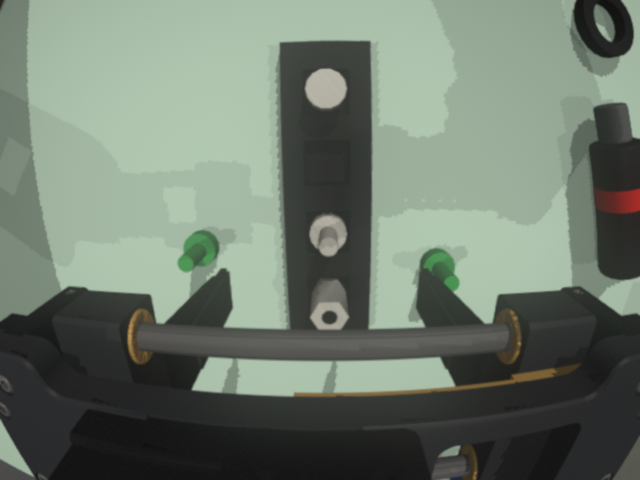

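The wrist view shows the foot at (328,233) and the stem top near (329,243). The greens are at (200,245) and (438,262), one either side outside the fingers.

Run:
```python
from h import *
import json
s=json.load(open('pics/w1.json'))
for n,u,v,z in [('foot',328,232,20),('stem',329,243,54),('g1foot',201,245,14),('g1top',186,263,48),('g2foot',438,263,14),('g2top',452,282,48)]:
  p=wrist(s,u,v,z);y=s['tcp_rot'][2];q=p-s['eef_pos']
  print(n,p.round(1),'along close',round(q[0]*np.sin(y)-q[1]*np.cos(y),1),'along row',round(q[0]*np.cos(y)+q[1]*np.sin(y),1))
```

```text
foot [ 513.7 -242.3   20. ] along close 2.5 along row 0.3
stem [ 514.  -241.1   54. ] along close 2.9 along row 1.4
g1foot [ 408.9 -269.5   14. ] along close -104.9 along row -12.6
g1top [ 407.8 -273.8   48. ] along close -106.6 along row -16.7
g2foot [ 611.1 -258.3   14. ] along close 96.9 along row -28.7
g2top [ 613.5 -261.6   48. ] along close 98.8 along row -32.3
```

Request:
drive_tool(
  deltas="0.02 -0.003 -0.2 0;0 0 -0.2 0;0 0 -0.2 0;0 0 -0.2 0;0 0 -0.15 0;0 0 -0.1 0;0 0 -0.05 0;0 0 0 0;0 0 0 0",
  gripper=0.5,
)

```text
t: 3.32
eef_pos: [514.0, -243.5, 43.0]
tcp_rot: [3.141, 0.001, 1.706]
ft_force: [-0.5, -0.6, -0.3]
opening: 0.509
grip_force: 0.0
```

Request:
drive_tool(
  deltas="0 0 0 0;0 0 0 0;0 0 0 0;0 0 0 0;0 0 0 0;0 0 0 0;0 0 0 0;0 0 0 0;0 0 0 0;0 0 0 0",
  gripper=1,
)

```text
t: 4.15
eef_pos: [513.6, -243.4, 42.1]
tcp_rot: [3.141, 0.0, 1.706]
ft_force: [0.4, 0.2, 1.7]
opening: 0.14
grip_force: 30.0
```

Request:
drive_tool(
  deltas="0 0 0.03 0;0 0 0.06 0;0 0 0.12 0;0 0 0.2 0;0 0 0.25 0;0 0 0.25 0;0 0 0.15 0;0 0 0.04 0;0 0 0 0;0 0 0 0",
)

```text
t: 4.98
eef_pos: [513.2, -243.1, 151.5]
tcp_rot: [-3.141, -0.0, 1.706]
ft_force: [0.4, 1.1, -2.3]
opening: 0.144
grip_force: 30.0
```

Run:
```python
from h import *
p,d=snap('side','s2'); p2,_=snap('wrist','w2')
c=env.camera_params('side');s=env.state();q=c['camera_from_world']@np.r_[s['eef_pos'],1];k=c['mtx']@q[:3];u,v=(k[:2]/k[2]).astype(int);print(u,v)
a=cv2.resize(p[max(v-75,0):max(v-75,0)+150,u-100:u+100],(800,600),interpolation=cv2.INTER_CUBIC)[:,:,::-1]
cv2.imwrite('pics/s2c.png',cv2.convertScaleAbs(a,alpha=1.4))
```

```text
390 284
```

View pics/s2c.png

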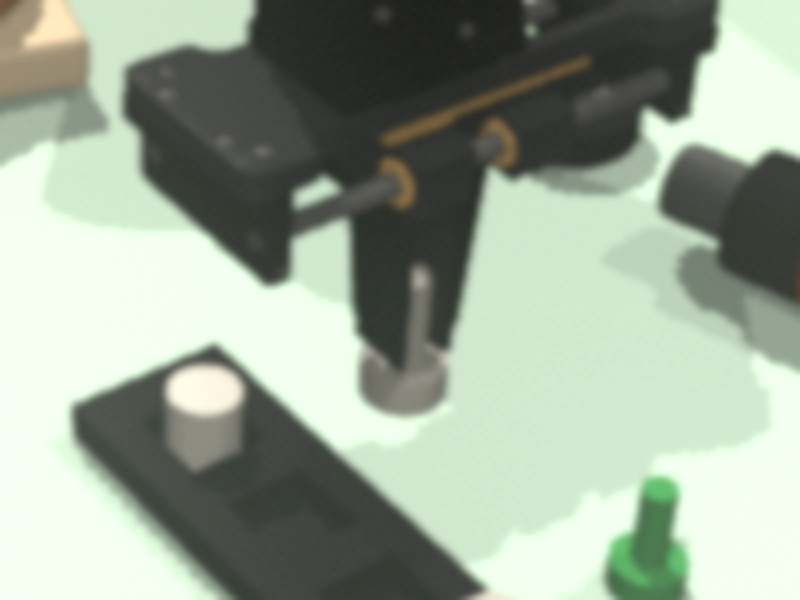

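The bushing is held upright at crop (405,340), clear of the tray. Next is carrying it to the pan.

Request:
drive_tool(
  deltas="-0.01 0.08 0 0;-0.01 0.16 0 0;-0.01 0.25 0 0;-0.01 0.32 0 0;-0.01 0.35 0 0;-0.01 0.35 0 0;-0.01 0.35 0 0;-0.01 0.35 0 0;-0.01 0.35 0 0;-0.01 0.35 0 0",
)

```text
t: 5.92
eef_pos: [502.2, 50.4, 151.8]
tcp_rot: [-3.141, -0.0, 1.706]
ft_force: [1.6, -0.3, -1.7]
opening: 0.142
grip_force: 30.0
```

Request:
drive_tool(
  deltas="-0.01 0.35 0 0;-0.01 0.35 0 0;-0.01 0.32 0 0;0 0.25 0 0;0 0.16 0 0;0 0.08 0 0;0 0.05 0 0;0 0 -0.1 0;0 0 -0.15 0;0 0 -0.1 0",
)

```text
t: 6.75
eef_pos: [500.0, 202.8, 115.5]
tcp_rot: [-3.141, 0.0, 1.705]
ft_force: [0.8, 0.9, -2.0]
opening: 0.138
grip_force: 30.0
```

Request:
drive_tool(
  deltas="0 0 -0.1 0;0 0 -0.08 0;0 0 -0.05 0;0 0 0 0;0 0 0 0;0 0 0 0",
)

```text
t: 7.25
eef_pos: [500.8, 203.6, 94.4]
tcp_rot: [3.141, -0.0, 1.706]
ft_force: [0.5, -0.2, -1.0]
opening: 0.143
grip_force: 30.0
```

Run:
```python
from h import *
p,d=snap('side','s3')
c=env.camera_params('side');s=env.state();print(s['eef_pos'],s['ft_force'])
q=c['camera_from_world']@np.r_[s['eef_pos'],1];k=c['mtx']@q[:3];u,v=(k[:2]/k[2]).astype(int);print(u,v)
a=cv2.resize(p[v-40:v+50,u-60:u+60],(800,600),interpolation=cv2.INTER_CUBIC)[:,:,::-1]
cv2.imwrite('pics/s3c.png',cv2.convertScaleAbs(a,alpha=1.4))
```

```text
[500.78232338 203.69242062  94.52733875] [ 0.05903403 -0.54813058 -1.30642402]
263 177
```

View pics/s3c.png

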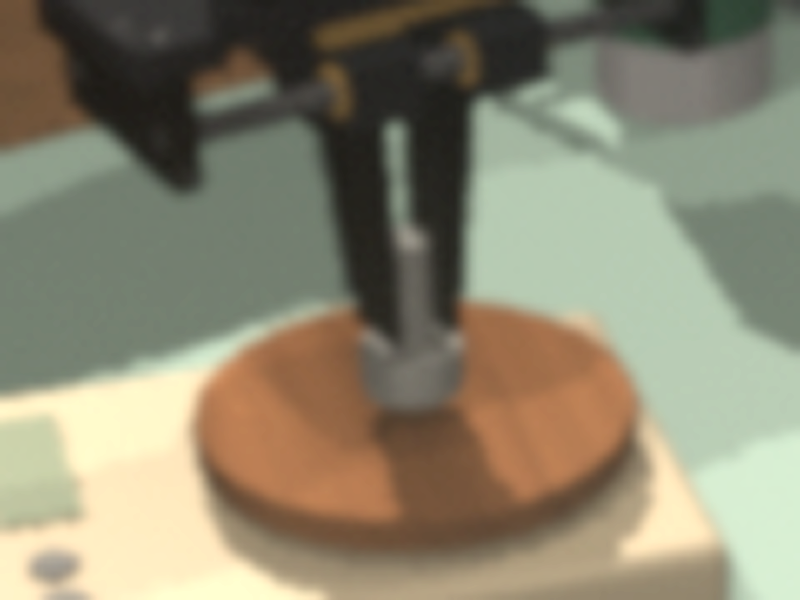

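The foot (bottom at crop 412,405) hangs upright just above the middle of the pan (about 417,418). I'll lower it gently until it makes contact.

Request:
drive_tool(
  deltas="0 0 -0.02 0;0 0 -0.02 0;0 0 -0.01 0;0 0 -0.01 0;0 0 0 0;0 0 0 0",
)

```text
t: 7.8
eef_pos: [500.5, 203.7, 88.0]
tcp_rot: [-3.142, 0.0, 1.706]
ft_force: [0.6, -0.5, -0.7]
opening: 0.136
grip_force: 30.0
```

Request:
drive_tool(
  deltas="0 0 -0.01 0;0 0 0 0;0 0 -0.01 0;0 0 0 0;0 0 0 0",
)

```text
t: 8.22
eef_pos: [500.6, 203.7, 86.1]
tcp_rot: [3.141, -0.0, 1.706]
ft_force: [-0.2, 0.1, -1.2]
opening: 0.144
grip_force: 30.0
```

Request:
drive_tool(
  deltas="0 0 -0.005 0;0 0 0 0;0 0 -0.005 0;0 0 0 0;0 0 0 0",
)

```text
t: 8.63
eef_pos: [500.7, 203.7, 86.0]
tcp_rot: [3.141, -0.0, 1.706]
ft_force: [-3.3, -0.5, 12.4]
opening: 0.145
grip_force: 30.0
```

Contact, at 12 N upward. I'll release, then back off straight up once the fingers are clear.

Request:
drive_tool(
  deltas="0 0 0.003 0;0 0 0 0;0 0 0 0",
)

```text
t: 8.88
eef_pos: [500.7, 203.7, 86.0]
tcp_rot: [3.141, -0.0, 1.706]
ft_force: [-1.6, -0.3, 9.0]
opening: 0.14
grip_force: 30.0
```

Request:
drive_tool(
  deltas="0 0 0 0;0 0 0 0;0 0 0 0;0 0 0 0;0 0 0 0;0 0 0 0;0 0 0 0;0 0 0 0",
  gripper=0.5,
)

```text
t: 9.55
eef_pos: [500.5, 203.6, 85.3]
tcp_rot: [-3.142, 0.0, 1.706]
ft_force: [1.1, -0.4, -0.6]
opening: 0.495
grip_force: 0.0
```

Request:
drive_tool(
  deltas="0 0 0.05 0;0 0 0.15 0;0 0 0.25 0;0 0 0.3 0;0 0 0.25 0;0 0 0.2 0;0 0 0 0;0 0 0 0;0 0 0 0",
)

```text
t: 10.3
eef_pos: [500.1, 203.5, 204.8]
tcp_rot: [-3.141, 0.0, 1.706]
ft_force: [-0.4, -0.2, -0.0]
opening: 0.497
grip_force: 0.0
```

Run:
```python
from h import *
p,d=snap('side','s4'); w,_=snap('wrist','w4')
a=cv2.resize(p[130:265,170:350],(800,600),interpolation=cv2.INTER_CUBIC)[:,:,::-1]
cv2.imwrite('pics/s4c.png',cv2.convertScaleAbs(a,alpha=1.4))
```

```text
(no output)
```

View pics/s4c.png

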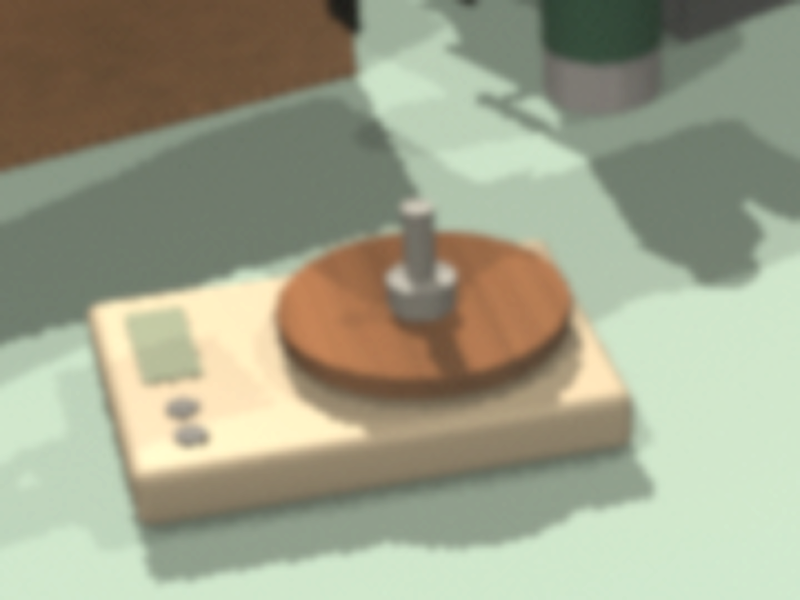

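View pics/w4.png

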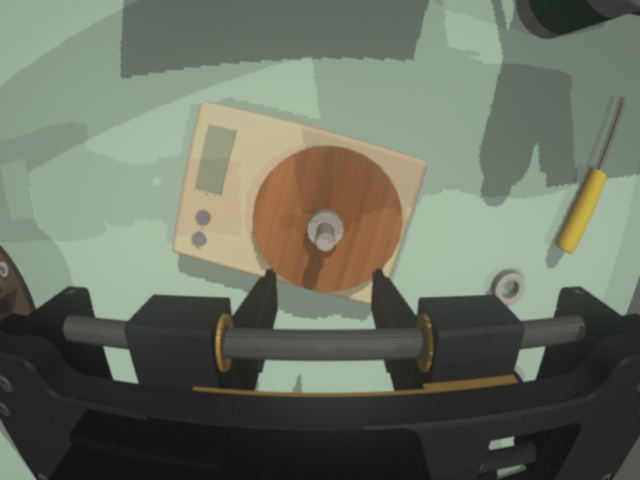

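Both views show the bushing upright on its foot, about 5 mm from the pan's centre (foot at wrist (325,228), pan centre near (328,220)). The gripper is clear, so I'm handing the job in.

```bash
python3 -c "
from cell import env
print(env.job_done())"
```

```text
the job is handed in; nothing more can be done
None
```

The bushing stands upright on its foot about 5 mm from the middle of the scale pan, set down gently; the gripper is clear and the job is handed in at about 10 s (no verdict was returned, and I took no last look at the roller and hex spacer, though nothing came near them).

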